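# Key the tasting platter onto its drive shaft

### The arm

A 6-joint arm with a two-finger parallel gripper is mounted at the origin on a cart in front of the work surface, level with it; the furniture and walls round the work are solid. World frame = base frame: x ahead of the robot, y to its left, z up, the work surface at z = 0. Lengths are in m, angles in degrees, forces in N, time in s.
With the tool pointing down it reaches from about 0.375 to 0.75 m from the base axis. Payload 9 kg.
Tool frame: the origin (TCP) lies at the very end of the fingers, on their centre line; the grasp point (between the pads) lies 19 mm behind it (manip.pinch_z is the distance from the TCP to the grasp point, in m); z points along the fingers, y is the line along which they close (so a half turn about z gives the same grasp; the last joint's range is limited). The gripper opens to 85 mm and grips with 20 to 120 N. Pads are 22 mm wide; open, the fingers measure 114 mm over their backs; the gripper's body (76 mm by 85 mm) begins 54 mm behind the grasp point. The pads swing forward as they close: fully open they stand 13 mm farther back than shut.
Start: joints at [-86.958, 5.964, 5.575, 89.605, 0, 77.527], TCP at [0.161, -0.578, 0.231] pointing down, gripper open.
Joint ranges: [-171.21, 171.21], [-48.23, 106.86], [-62.78, 66.21], [-105.2, 120.99], [-86.42, 89.51], [-180, 180]. Speed limits (degrees/s): [127.2, 127.2, 147.25, 180, 180, 180].

### API

Orientations are given as a 3x3 rotation matrix whose columns are the frame's x, y, z axes.
In Python, from station import manip gives the robot as it stands. The module is installed in compiled form; this text tells all that it offers.
- The arm moves only by the tool move_arm, never from a script. Its argument "series" is a list of rows, each a list of 5 numbers: the opening in per cent of the stroke, from 0 (shut) to 100 (fully open), then the shift along the world's x, y, z scaled (see below), then the turn about the world's z scaled (see below). In form: [[grip, dx, dy, dz, twist], ...]. A call has 1 to 20 rows; each row is the pose to reach, as a shift and turn from the pose commanded when the call began, turning the shorter way round; what a row does not reach only later rows make up. The controller multiplies each number of a shift by 15 cm and each number of a turn by 180 degrees. A row lasts 1/10 s, in which the tool goes at most 50 mm and 8.59 degrees, less where a joint would pass 70% of its speed; a pose out of reach is approached as far as the arm can. A call with a number of a shift or a turn outside -1 to 1 is refused whole. A call with a gripper value outside its range is refused whole. The fingers move at their own pace and stop on an object; the grip force is fixed at half the most. Time passes only in rows, so rows that repeat a pose let the fingers close. It gives the time, the measured TCP pose, the force, the opening and the grip force at its end, in the units of the state.
- manip.state(): the state, without advancing time (a new reading comes with each control period).
- manip.camera(name): name is "scene" or "top" or "wrist"; returns the picture (420x560x3 uint8, red, green, blue); there is no depth.
- manip.get_calibration(name): a dict with "fov_y" (degrees; the focal length in pixels is half the picture's height over the tangent of half this angle, whatever the lens; pixels are square), "cx", "cy" (the principal point, pixels), "k1" (the pictures are not rectified: a ray, as slopes to the right and down, at radius r is drawn at 1 + k1 r^2 times it, then the intrinsics apply), "T" (4x4, takes a point from camera to world coordinates). Camera axes: x right, y down, z forward; pixel columns grow to the right and rows downward; lengths in m; the calibration is good to about 2 mm. A picture is of the moment at which its call begins: read the wrist's pose just before it. get_calibration takes no time and is no camera call; for the wrist camera it gives the pose at the moment of the call.
- manip.finish_job(): hands the job in; it is judged then, once.
The state is a dict: "clock": time; "qpos": joint angles; "dq": joint speeds; "joint_efforts": joint torques, N m; "tcp_pos": TCP position; "eef_rot": TCP orientation; "contact_force": force on the tool from outside, world axes, zero at the start; "ft_torque": the same for the moment, N m; "width": finger opening in m; "grip_force": force on a finger pad.
Only numpy, scipy, OpenCV 4.12 (cv2) and the standard library are available. Lean on these libraries where they do the work, as an engineer would, in place of code of your own. Each camera call takes 0.05 s, during which the arm holds its last target. There are 200 camera calls.

### The job

Fit the tasting platter onto the shaft of the rotating-display drive: set its hub over the shaft, then turn it under light pressure until the keyway drops over the key, and seat it fully home, flat on the seat ring. Do it gently, never pressing or knocking the platter against the drive with more than about 45 N, leave the gift box, sticker roll and tin where they are, and let go of the platter.

Things in the scene. Friction and masses are not known exactly. Their poses are not given: they have to be found in the camera images.
- platter: Loose tasting platter, origin at the centre of its underside, z up: wooden disc 110 mm across, 7 mm thick (9 mm at the rim), 0.12 to 0.21 kg, with an aluminium hub in the middle. A bore of 22.4 mm diameter runs right through the hub, with one keyway over its whole height: 8 mm wide, reaching 17.5 mm from the centre, on the platter's -x side (marked by a red line on the disc).
- hub_mid (a point): Centre of the platter's hub, half-way up (25 mm above the underside), axes as the platter's. The hub is twelve-sided, 47 mm across flats, and stands 50 mm above the underside (43 mm above the disc); grip it across two flats from above. Flats face every 30 degrees, one along the platter's x axis.
- drive: White round drive unit, 110 mm across, fixed to the worktop; origin at the centre of its underside, z up, its front (red switch) at -x. Its upright shaft carries one brass key 6 mm wide that reaches 16 mm from the axis. The gear holds the shaft from turning; where it stopped is not reported: the key points anywhere within 40 degrees (0.7 rad) either side of the unit's front.
- seat (a point): Centre of the top of the steel seat ring (42 mm across) round the shaft's foot, 34 mm above the worktop; the platter's underside must come to rest on it. The key runs from the ring to 20 mm above it: the hub's underside rests on the key's top, 20 mm too high, until the keyway is over the key (within about 4 degrees). Axes as the drive's.
- shaft_tip (a point): Top of the steel shaft on its axis, 46 mm above the seat ring (80 mm above the worktop). The shaft is 20 mm in diameter, its top 8 mm tapered to 10 mm; it is a loose fit in the bore. Axes as the drive's.
- gift_box: Small brown gift box, 66x66x34 mm, bystander; origin at the centre of its underside.
- sticker_roll: White roll of stickers, 68 mm diameter, 30 mm high, bystander; origin at the centre of its underside.
- tin: Blue praline tin, 74x103x39 mm, bystander; origin at the centre of its underside.

How it is judged (in metres and radians):
At the end, for the whole second after the job is handed in: The platter is on the shaft (hub axis within 4 mm of the shaft's), its underside within 3 mm of the seat ring, level within 0.05 rad, at rest and released (horizontal distance between hub_mid and seat below 0.004 m and z of hub_mid in the frame of seat between 0.022 and 0.028 m and angle between hub_mid's own z axis and vertical below 0.05 rad and linear speed of platter below 0.02 m/s); the robot touches nothing.
It fails at once if the platter is pressed or knocked against the drive with more than 45 N (contact force between platter and drive above 45 N).
It fails at once if the gift box is moved by more than 15 mm (distance of gift_box from where it was at the start of the episode above 0.015 m).
It fails at once if the sticker roll is moved by more than 15 mm (distance of sticker_roll from where it was at the start of the episode above 0.015 m).
It fails at once if the tin is moved by more than 15 mm (distance of tin from where it was at the start of the episode above 0.015 m).
It also fails if it takes over 58 s, if anything falls off the work surface, if the arm or the gripper's body presses on something with over 40 N, if the wrist force passes 120 N, or if a joint passes its speed limit or range.

## Working session

There is one attempt and no reset: what is moved stays moved. The work goes in short steps, Python scripts to look and compute and a tool call to move; the robot and the scene stay as the last step left them, time stands still between calls to the robot, and variables do not carry over. Pictures are saved under pics/ and viewed, at most 10 in all, crops included, and the job is handed in when it is done.

Besides the shell and the picture viewer there is one more tool, called by a JSON object that holds its "api" and its "payload". move_arm: Moves the arm, as the interface text tells. Shifts and turns lie within -1 to 1; 1 stands for 15 cm of shift or 180 degrees of turn. Its arguments: {"type":"object","properties":{"series":{"type":"array"}},"required":["series"]}

```bash
mkdir -p pics
cat > h.py <<'E'
import numpy as np, cv2
from station import manip
def K(c):
    f=210/np.tan(np.radians(c['fov_y'])/2); return f
def ray(c,u,v):
    f=K(c); d=np.array([(u-c['cx'])/f,(v-c['cy'])/f]); r=d.copy()
    for _ in range(30): r=d/(1+c['k1']*(r@r))
    T=np.array(c['T']); return T[:3,3],T[:3,:3]@np.array([r[0],r[1],1])
def at(c,u,v,z):
    o,d=ray(c,u,v); return o+d*(z-o[2])/d[2]
def proj(c,p):
    T=np.array(c['T']); q=T[:3,:3].T@(np.asarray(p)-T[:3,3]); s=q[:2]/q[2]; s=s*(1+c['k1']*(s@s)); return s*K(c)+[c['cx'],c['cy']]
E
python3 - <<'E'
from h import *
print(manip.state()); print(manip.pinch_z)
for n in("top","scene"):
    im=manip.camera(n); cv2.imwrite(f"pics/{n}0.png",im[:,:,::-1]); 
    c=manip.get_calibration(n); print(n,c)
E
```

```text
{'clock': 0.0, 'qpos': array([-8.69548950e+01,  5.99804917e+00,  5.52788522e+00,  8.96058245e+01,
        8.86021371e-04,  7.75268306e+01]), 'dq': array([ 0.00981444,  0.04276018,  0.03902315, -0.11702718,  0.00042511,
        0.02566063]), 'joint_efforts': array([-7.29619132e-04, -5.56934738e+01,  5.03644502e+01,  1.70423038e-02,
       -3.57457038e-04,  3.45330324e-07]), 'tcp_pos': array([ 0.16052431, -0.5777815 ,  0.23053609]), 'eef_rot': array([[ 9.63545180e-01,  2.67545665e-01, -5.50109007e-05],
       [ 2.67545501e-01, -9.63544316e-01,  1.32519663e-03],
       [ 3.01545172e-04, -1.29160474e-03, -9.99999120e-01]]), 'contact_force': array([-0.31746688, -0.15752904,  0.15678941]), 'ft_torque': array([0.00408483, 0.00212578, 0.02720417]), 'grip_force': 0.0, 'width': 0.08553547810946187}
0.0187
top {'fov_y': 47.4034706094086, 'cx': 279.22490733841107, 'cy': 203.75137641148933, 'k1': -0.15665200056145956, 'T': array([[ 1.51555427e-02, -9.79793351e-01,  1.99437454e-01,
         1.67775654e-01],
       [-9.99883189e-01, -1.52458426e-02,  1.08303230e-03,
        -1.42193715e-02],
       [ 1.97944417e-03, -1.99430571e-01, -9.79909960e-01,
         1.50113182e+00],
       [ 0.00000000e+00,  0.00000000e+00,  0.00000000e+00,
         1.00000000e+00]])}
scene {'fov_y': 46.13852194261531, 'cx': 271.7214384089389, 'cy': 207.26836000970417, 'k1': 0.06187823192423573, 'T': array([[-0.62911148, -0.52707256,  0.57132587, -0.29717626],
       [-0.77731009,  0.42394263, -0.46482434,  0.6178439 ],
       [ 0.00278676, -0.7365237 , -0.676406  ,  0.9760404 ],
       [ 0.        ,  0.        ,  0.        ,  1.        ]])}
```

View pics/top0.png

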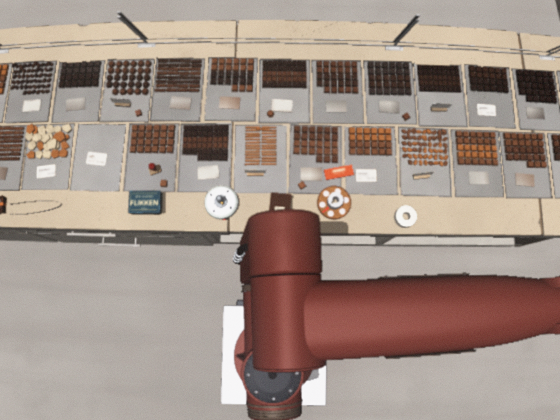

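View pics/scene0.png

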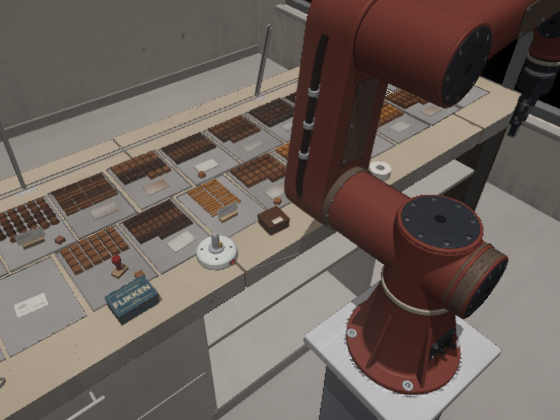

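The top view shows the drive at (221,202), the platter at (335,202), the gift box at (280,202), the roll at (405,216) and the tin at (145,202). Next I'll enlarge the platter and drive.

Run:
```python
from h import *
im=cv2.imread("pics/top0.png")
a=cv2.resize(im[180:225,198:243],(400,400),interpolation=cv2.INTER_CUBIC)
b=cv2.resize(im[180:225,312:357],(400,400),interpolation=cv2.INTER_CUBIC)
cv2.imwrite("pics/crop0.png",np.hstack([a,b]))
c=manip.get_calibration("top")
for n,u,v,z in(("drive",221,203,.03),("plat",335,203,.008),("hub",336,200,.05),("box",280,202,.034),("roll",405,216,.03),("tin",145,202,.039)): print(n,at(c,u,v,z).round(4))
```

```text
drive [0.4668 0.1706 0.03  ]
plat [ 0.4769 -0.1907  0.008 ]
hub [ 0.4778 -0.1889  0.05  ]
box [ 0.472  -0.0149  0.034 ]
roll [ 0.4339 -0.4105  0.03  ]
tin [0.4644 0.4116 0.039 ]
```

View pics/crop0.png

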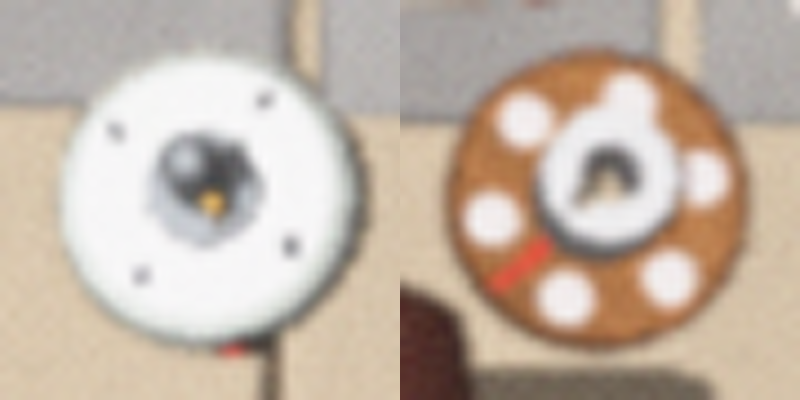

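Platter centre is about (0.477,-0.19). Its red line points at about 131° in the world, and the drive is at about (0.467,0.171) with its key to be measured more closely. I'll go above the platter and set the tool x yaw to about 41°.

{"api": "move_arm", "payload": {"series": [[100, 0.7, 0.86, 0, 0.142], [100, 0.7, 0.86, 0, 0.142], [100, 0.7, 0.86, 0, 0.142], [100, 0.7, 0.86, 0, 0.142], [100, 0.7, 0.86, 0, 0.142]]}}

```text
clock: 0.6
tcp_pos: [0.2669, -0.4477, 0.2315]
eef_rot: [[0.753, 0.658, 0.0], [0.658, -0.753, -0.0], [0.0, 0.0, -1.0]]
contact_force: [0.1, -1.4, 0.3]
width: 0.0852
grip_force: 0.0
```

{"api": "move_arm", "payload": {"series": [[100, 0.7, 0.86, 0, 0], [100, 0.7, 0.86, 0, 0], [100, 0.7, 0.86, 0, 0], [100, 0.7, 0.86, 0, 0], [100, 0.7, 0.86, 0, 0]]}}

```text
clock: 1.1
tcp_pos: [0.3713, -0.3197, 0.2313]
eef_rot: [[0.753, 0.658, 0.0], [0.658, -0.753, -0.0], [-0.0, 0.0, -1.0]]
contact_force: [0.2, 0.1, -0.0]
width: 0.0856
grip_force: 0.0
```

{"api": "move_arm", "payload": {"series": [[100, 0.5, 0.8, 0, 0], [100, 0.5, 0.8, 0, 0], [100, 0.5, 0.8, 0, 0], [100, 0.5, 0.8, 0, 0], [100, 0.5, 0.8, 0, 0], [100, 0.5, 0.8, 0, 0]]}}

```text
clock: 1.7
tcp_pos: [0.4449, -0.2019, 0.2311]
eef_rot: [[0.755, 0.655, -0.001], [0.655, -0.755, -0.0], [-0.001, -0.0, -1.0]]
contact_force: [0.4, -0.8, 0.4]
width: 0.0854
grip_force: 0.0
```

Run:
```python
from h import *
s=manip.state(); print(s['clock'],s['tcp_pos'],s['qpos'],s['eef_rot'])
c=manip.get_calibration("wrist")
im=manip.camera("wrist"); cv2.imwrite("pics/w1.png",im[:,:,::-1]); np.save("w1.npy",c,allow_pickle=True); print(c)
```

```text
1.7 [ 0.4449045  -0.20194582  0.23106758] [-3.97735116e+01 -1.35451735e+01 -1.31762401e+01  9.03823213e+01
 -3.43361080e-02  9.92878027e+01] [[ 7.55410998e-01  6.55251026e-01 -5.62979031e-04]
 [ 6.55250966e-01 -7.55411196e-01 -3.11106142e-04]
 [-6.29133282e-04 -1.33879553e-04 -9.99999793e-01]]
{'fov_y': 64.4741725518098, 'cx': 281.2558612700097, 'cy': 209.51191113908374, 'k1': 0.009460859793548364, 'T': array([[ 6.55531227e-01, -7.19316665e-01, -2.29918129e-01,
         5.02889973e-01],
       [-7.55168045e-01, -6.24483788e-01, -1.99352004e-01,
        -1.52375359e-01],
       [-1.82925812e-04,  3.04308288e-01, -9.52573584e-01,
         3.74582896e-01],
       [ 0.00000000e+00,  0.00000000e+00,  0.00000000e+00,
         1.00000000e+00]])}
```

View pics/w1.png

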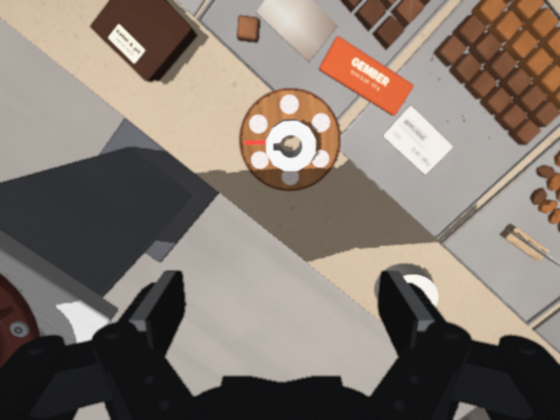

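In the wrist view, the disc centre is near (290,139), the hub top near (291,146), and the red line runs from (245,142) to (266,143).

Run:
```python
from h import *
c=np.load("w1.npy",allow_pickle=True).item()
im=cv2.imread("pics/w1.png"); cv2.imwrite("pics/w1c.png",cv2.resize(im[80:200,230:350],(600,600),interpolation=cv2.INTER_CUBIC))
hsv=cv2.cvtColor(im,cv2.COLOR_BGR2HSV)
m=((im[:,:,2].astype(int)-im[:,:,1])>120).astype(np.uint8); m[:, :235]=0; m[:,285:]=0; m[:120]=0; m[170:]=0
v,u=np.nonzero(m); print(len(u),u.min(),u.max())
P=np.array([at(c,a,b,.009)[:2] for a,b in zip(u,v)]); mu=P.mean(0); 
d=np.linalg.svd(P-mu)[2][0]; print("disc",at(c,290,139,.008),"hub",at(c,291,146,.05),"line",mu,np.degrees(np.arctan2(d[1],d[0])))
h=at(c,290,139,.008)[:2]; print(np.degrees(np.arctan2(*(mu-h)[::-1])))
```

```text
79 245 264
disc [ 0.4810958  -0.18373385  0.008     ] hub [ 0.47925228 -0.18525665  0.05      ] line [ 0.45372627 -0.15680138] 135.0969551047338
135.4611402418657
```

View pics/w1c.png

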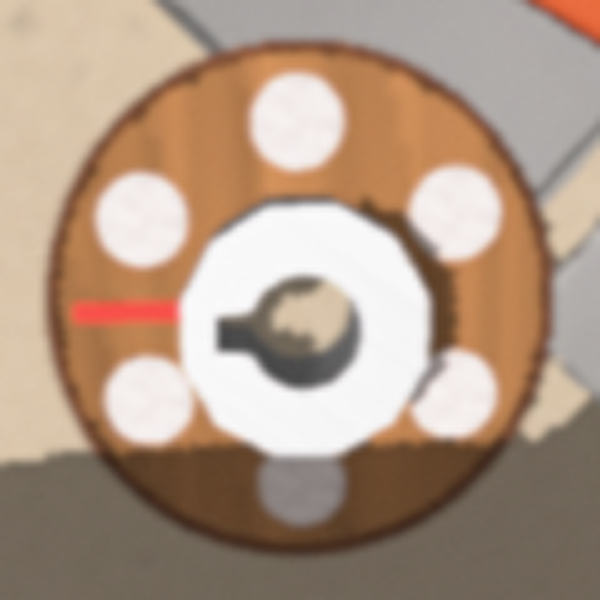

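{"api": "move_arm", "payload": {"series": [[100, 0.235, 0.115, -0.3, 0.022], [100, 0.235, 0.115, -0.6, 0.022], [100, 0.235, 0.115, -0.8, 0.022], [100, 0.235, 0.115, -0.8, 0.022], [100, 0.235, 0.115, -0.8, 0.022], [100, 0.235, 0.115, -0.8, 0.022], [100, 0.235, 0.115, -0.8, 0.022]]}}

```text
clock: 2.45
tcp_pos: [0.4818, -0.1842, 0.1138]
eef_rot: [[0.707, 0.707, 0.003], [0.707, -0.707, -0.002], [0.001, 0.004, -1.0]]
contact_force: [-0.1, -0.6, 0.1]
width: 0.0854
grip_force: 0.0
```

{"api": "move_arm", "payload": {"series": [[100, -0.01, 0, -0.2, 0], [100, -0.01, 0, -0.4, 0], [100, -0.01, 0, -0.55, 0], [100, -0.01, 0, -0.62, 0], [100, -0.01, 0, -0.62, 0], [50, -0.01, 0, -0.62, 0], [30, -0.01, 0, -0.62, 0], [30, -0.01, 0, -0.62, 0], [30, -0.01, 0, -0.62, 0], [30, -0.01, 0, -0.62, 0], [30, -0.01, 0, -0.62, 0], [30, -0.01, 0, -0.62, 0]]}}

```text
clock: 3.65
tcp_pos: [0.4803, -0.1836, 0.0201]
eef_rot: [[0.707, 0.708, 0.002], [0.708, -0.707, -0.002], [0.0, 0.003, -1.0]]
contact_force: [-0.1, 0.2, 6.7]
width: 0.0462
grip_force: 62.2
```

{"api": "move_arm", "payload": {"series": [[30, 0, 0, 0.1, 0], [30, 0, 0, 0.3, 0], [30, 0, 0, 0.6, 0], [30, 0, 0, 0.9, 0], [30, 0, 0, 1, 0], [30, 0, 0, 1, 0], [30, 0, 0.2, 1, 0.04], [30, 0, 0.5, 1, 0.08], [30, 0, 0.8, 1, 0.12], [30, 0, 1, 1, 0.16], [30, 0, 1, 1, 0.2], [30, 0, 1, 1, 0.2], [30, 0, 1, 1, 0.2]]}}

```text
clock: 4.95
tcp_pos: [0.4786, -0.0329, 0.167]
eef_rot: [[0.16, 0.987, -0.002], [0.987, -0.16, 0.0], [0.0, -0.002, -1.0]]
contact_force: [0.2, -0.2, -1.0]
width: 0.046
grip_force: 62.3
```

{"api": "move_arm", "payload": {"series": [[30, 0.02, 0.15, 0, 0.03], [30, 0.04, 0.3, 0, 0.06], [30, 0.04, 0.45, 0, 0.09], [30, 0.04, 0.56, 0, 0.105], [30, 0.04, 0.56, 0, 0.105], [30, 0.04, 0.56, 0, 0.105], [30, 0.04, 0.56, 0, 0.105], [30, 0.04, 0.56, 0, 0.105]]}}

```text
clock: 5.75
tcp_pos: [0.4853, 0.0502, 0.1682]
eef_rot: [[-0.17, 0.985, -0.0], [0.985, 0.17, -0.0], [-0.0, -0.0, -1.0]]
contact_force: [0.2, -0.4, -2.2]
width: 0.0462
grip_force: 62.3
```

Run:
```python
from h import *
s=manip.state(); print(s['clock'],s['tcp_pos'],s['qpos'],s['eef_rot'],s['width'],s['contact_force'],s['ft_torque'])
c=manip.get_calibration("wrist")
im=manip.camera("wrist"); cv2.imwrite("pics/w2.png",im[:,:,::-1]); np.save("w2.npy",c,allow_pickle=True)
```

```text
5.75 [0.48530229 0.05023251 0.16818812] [-9.49175256e+00 -1.40436266e+01 -2.01312745e+01  8.39168680e+01
 -4.93560054e-03  7.07158262e+01] [[-1.70079160e-01  9.85430399e-01 -9.19435602e-05]
 [ 9.85430402e-01  1.70079154e-01 -7.19657265e-05]
 [-5.52795316e-05 -1.02843850e-04 -9.99999993e-01]] 0.046172455007476125 [ 0.20128012 -0.42917485 -2.22649457] [-0.00502592  0.02012582  0.00450255]
```

View pics/w2.png

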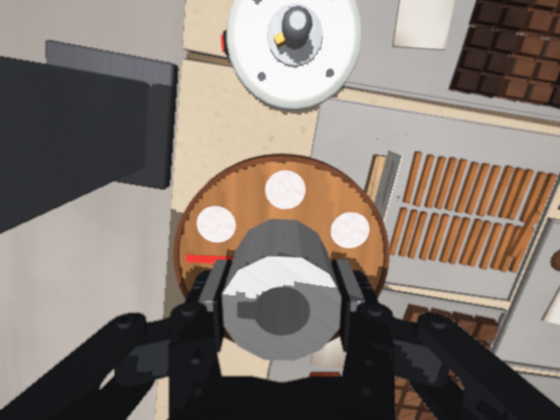

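The wrist view shows the platter held, with its red line at (187–230,258). The drive's shaft tip is near (298,12) and the key near (279,39). I'll enlarge that area.

Run:
```python
from h import *
im=cv2.imread("pics/w2.png"); cv2.imwrite("pics/w2c.png",cv2.resize(im[0:75,250:350],(800,600),interpolation=cv2.INTER_CUBIC))
```

```text
(no output)
```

View pics/w2c.png

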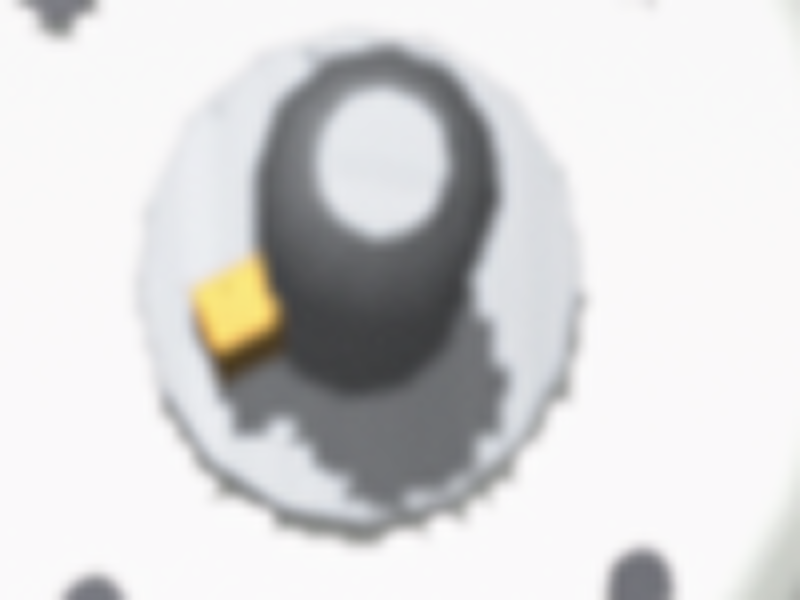

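Run:
```python
from h import *
c=np.load("w2.npy",allow_pickle=True).item()
q=lambda x,y,z: at(c,250+(x+.5)/8-.5,(y+.5)/8-.5,z)
tip=q(382,162,.080); ring=q(361,277,.034); print("tip",tip,"ring",ring)
kc=q(238,308,.054); ko=(q(193,293,.054)+q(217,362,.054))/2
ang=lambda v:np.degrees(np.arctan2(v[1],v[0]))%360
for n,a in(("tip",tip),("ring",ring)): print(n,"key ang",ang(kc-a),ang(ko-a),np.hypot(*(ko-a)[:2]))
print("edges",ang(q(193,293,.054)-q(260,255,.054)),ang(q(217,362,.054)-q(283,320,.054)))
im=cv2.imread("pics/w2.png").astype(int)
m=(im[:,:,2]-im[:,:,1]>110); m[:240]=0;m[275:]=0; m[:,:180]=0;m[:,240:]=0
v,u=np.nonzero(m); P=np.array([at(c,a,b,.157)[:2] for a,b in zip(u,v)]); d=np.linalg.svd(P-P.mean(0))[2][0]
print("red",len(u),ang(d)%180+180, P.mean(0), u.min(),u.max(),"hubtop",at(c,282,310,.198))
```

```text
tip [0.47262604 0.1752521  0.08      ] ring [0.47273085 0.17547477 0.034     ]
tip key ang 216.84287944464205 217.06297923837707 0.01589797893361084
ring key ang 217.35705204621027 217.47010916231994 0.016116217553869397
edges 216.6652992149222 219.6229113657468
red 259 190.92750814494832 [0.44450258 0.0440885 ] 186 226 hubtop [0.48479967 0.04853723 0.198     ]
```

{"api": "move_arm", "payload": {"series": [[30, -0.02, 0.2, 0, 0.04], [30, -0.05, 0.45, 0, 0.08], [30, -0.07, 0.7, 0, 0.12], [30, -0.088, 0.84, 0, 0.152], [30, -0.088, 0.84, 0, 0.152], [30, -0.088, 0.84, 0, 0.152], [30, -0.088, 0.84, -0.2, 0.152], [30, -0.088, 0.84, -0.35, 0.152], [30, -0.088, 0.84, -0.4, 0.152], [30, -0.088, 0.84, -0.4, 0.152], [30, -0.088, 0.84, -0.4, 0.152], [30, -0.088, 0.84, -0.4, 0.152]]}}

```text
clock: 7.0
tcp_pos: [0.473, 0.1769, 0.1098]
eef_rot: [[-0.605, 0.796, 0.002], [0.796, 0.605, 0.0], [-0.001, 0.002, -1.0]]
contact_force: [0.3, 0.8, -0.9]
width: 0.0459
grip_force: 62.3
```

{"api": "move_arm", "payload": {"series": [[30, -0.004, -0.003, -0.01, 0], [30, -0.004, -0.003, -0.02, 0], [30, -0.004, -0.003, -0.03, 0], [30, -0.004, -0.003, -0.04, 0], [30, -0.004, -0.003, -0.05, 0], [30, -0.004, -0.003, -0.06, 0], [30, -0.004, -0.003, -0.07, 0], [30, -0.004, -0.003, -0.08, 0], [30, -0.004, -0.003, -0.09, 0], [30, -0.004, -0.003, -0.1, 0], [30, -0.004, -0.003, -0.1, 0], [30, -0.004, -0.003, -0.1, 0]]}}

```text
clock: 8.2
tcp_pos: [0.4715, 0.1766, 0.0933]
eef_rot: [[-0.606, 0.796, 0.0], [0.796, 0.606, 0.0], [-0.0, 0.0, -1.0]]
contact_force: [-0.3, 0.3, -2.7]
width: 0.0459
grip_force: 62.3
```

{"api": "move_arm", "payload": {"series": [[30, 0.004, -0.002, -0.01, 0], [30, 0.004, -0.002, -0.02, 0], [30, 0.004, -0.002, -0.03, 0], [30, 0.004, -0.002, -0.04, 0], [30, 0.004, -0.002, -0.05, 0], [30, 0.004, -0.002, -0.06, 0], [30, 0.004, -0.002, -0.07, 0], [30, 0.004, -0.002, -0.08, 0], [30, 0.004, -0.002, -0.09, 0], [30, 0.004, -0.002, -0.09, 0], [30, 0.004, -0.002, -0.09, 0]]}}

```text
clock: 9.3
tcp_pos: [0.4721, 0.1763, 0.0797]
eef_rot: [[-0.606, 0.796, 0.0], [0.796, 0.606, 0.0], [-0.0, 0.0, -1.0]]
contact_force: [2.1, 0.9, -3.0]
width: 0.046
grip_force: 62.3
```

{"api": "move_arm", "payload": {"series": [[30, 0.002, 0, -0.007, 0], [30, 0.002, 0, -0.014, 0], [30, 0.002, 0, -0.02, 0], [30, 0.002, 0, -0.027, 0], [30, 0.002, 0, -0.034, 0], [30, 0.002, 0, -0.04, 0], [30, 0.002, 0, -0.047, 0], [30, 0.002, 0, -0.047, 0], [30, 0.002, 0, -0.047, 0]]}}

```text
clock: 10.2
tcp_pos: [0.4723, 0.1763, 0.0727]
eef_rot: [[-0.606, 0.796, -0.0], [0.796, 0.606, 0.0], [0.0, -0.0, -1.0]]
contact_force: [0.2, -0.2, -1.7]
width: 0.0456
grip_force: 62.2
```

{"api": "move_arm", "payload": {"series": [[30, 0, 0, -0.007, 0], [30, 0, 0, -0.014, 0], [30, 0, 0, -0.02, 0], [30, 0, 0, -0.02, 0], [30, 0, 0, -0.02, 0]]}}

```text
clock: 10.7
tcp_pos: [0.4723, 0.1763, 0.0697]
eef_rot: [[-0.606, 0.796, -0.0], [0.796, 0.606, -0.0], [0.0, -0.0, -1.0]]
contact_force: [-1.0, -0.1, -1.9]
width: 0.0459
grip_force: 62.2
```

{"api": "move_arm", "payload": {"series": [[30, 0, 0, -0.01, 0], [30, 0, 0, -0.02, 0], [30, 0, 0, -0.03, 0], [30, 0, 0, -0.04, 0], [30, 0, 0, -0.05, 0], [30, 0, 0, -0.06, 0], [30, 0, 0, -0.07, 0], [30, 0, 0, -0.075, 0], [30, 0, 0, -0.075, 0], [30, 0, 0, -0.075, 0]]}}

```text
clock: 11.7
tcp_pos: [0.4723, 0.1763, 0.0585]
eef_rot: [[-0.606, 0.796, 0.0], [0.796, 0.606, 0.0], [0.0, 0.0, -1.0]]
contact_force: [-0.4, 0.3, -1.5]
width: 0.0461
grip_force: 62.2
```

Still free. Now down to the seat, expected near TCP z 0.054.

{"api": "move_arm", "payload": {"series": [[30, 0, 0, -0.007, 0], [30, 0, 0, -0.014, 0], [30, 0, 0, -0.02, 0], [30, 0, 0, -0.027, 0], [30, 0, 0, -0.03, 0], [30, 0, 0, -0.03, 0], [30, 0, 0, -0.03, 0]]}}

```text
clock: 12.4
tcp_pos: [0.4724, 0.1763, 0.0541]
eef_rot: [[-0.606, 0.796, 0.0], [0.796, 0.606, -0.0], [-0.0, 0.0, -1.0]]
contact_force: [-1.2, 0.4, 0.6]
width: 0.046
grip_force: 62.5
```

{"api": "move_arm", "payload": {"series": [[30, 0, 0, -0.003, 0], [30, 0, 0, -0.003, 0], [30, 0, 0, -0.003, 0]]}}

```text
clock: 12.7
tcp_pos: [0.4724, 0.1763, 0.0541]
eef_rot: [[-0.606, 0.796, 0.0], [0.796, 0.606, -0.0], [-0.0, 0.0, -1.0]]
contact_force: [-3.2, -0.7, 5.7]
width: 0.0459
grip_force: 63.1
```

Seated: the force rises while z holds. I'll release and lift clear.

{"api": "move_arm", "payload": {"series": [[60, 0, 0, 0, 0], [100, 0, 0, 0, 0], [100, 0, 0, 0, 0], [100, 0, 0, 0, 0], [100, 0, 0, 0, 0], [100, 0, 0, 0.1, 0], [100, 0, 0, 0.25, 0], [100, 0, 0, 0.45, 0], [100, 0, 0, 0.7, 0], [100, 0, 0, 0.9, 0], [100, 0, 0, 0.9, 0], [100, 0, 0, 0.9, 0]]}}

```text
clock: 13.9
tcp_pos: [0.473, 0.1764, 0.19]
eef_rot: [[-0.606, 0.796, 0.002], [0.796, 0.606, 0.0], [-0.001, 0.002, -1.0]]
contact_force: [-0.4, 0.3, -0.2]
width: 0.0854
grip_force: 0.0
```

Run:
```python
from h import *
s=manip.state(); print(s['clock'],s['tcp_pos'],s['contact_force'])
im=manip.camera("wrist"); cv2.imwrite("pics/w3.png",im[:,:,::-1])
```

```text
13.9 [0.47298388 0.17640017 0.19002872] [-0.35372413  0.25990278 -0.20193779]
```

View pics/w3.png

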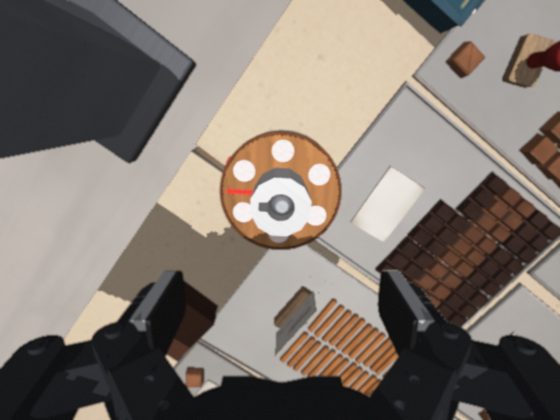

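The platter sits flat and centred on the drive: disc at (280,190), hub at (282,206), shaft tip inside the bore. The gripper is clear of it.

```bash
python3 -c "
from station import manip
print(manip.finish_job())"
```

```text
the job is handed in; nothing more can be done
None
```

The platter is fitted over the key, seated flat on the ring and released, and the job was handed in at about 14 s; no reading passed 7 N, I went nowhere near the gift box, sticker roll or tin, and the hand-in returned no verdict.

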